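Uncover the condiment well and stand the mill in it

ROBOT

A 7-joint arm with a two-finger parallel gripper is mounted at the origin on the work surface. World frame = base frame: x ahead of the robot, y to its left, z up, the work surface at z = 0. Lengths are in m, angles in rad, forces in N, time in s.
With the tool pointing down it reaches from about 0.4 to 0.85 m from the base axis. Payload 10.4 kg.
Tool frame: the origin (TCP) lies midway between the tips of the shut fingers; the grasp point (between the pads) lies 19 mm behind it; z points along the fingers, y is the line along which they close (so a half turn about z gives the same grasp; the last joint's range is limited). The gripper opens to 87 mm and grips with 3 to 60 N. Pads are 19 mm wide; open, the fingers measure 117 mm over their backs; the gripper's body (75 mm by 190 mm) begins 51 mm behind the grasp point.
Start: joints at [-1.221, 0.332, -0.065, 1.46, 0.022, 1.35, -0.088], TCP at [0.228, 0.582, 0.223] pointing down, gripper open.
Joint ranges: [-2.6, 2.6], [-0.5, 2.12], [-1.47, 1.34], [0.16, 2.42], [-1.27, 4.41], [0.06, 2.06], [-2.6, 2.6]. Speed limits (rad/s): [2.22, 2.22, 2.79, 2.79, 3.14, 3.14, 3.14].

INTERFACE

Orientations are given as a unit quaternion [x, y, z, w].
In Python, from bench import r gives the robot as it stands.
- The arm moves only by the tool arm_command, never from a script. Its argument "moves" is one flat list of numbers, 4 for each row, row after row: the shift along the tool's x, y, z in cm, then the turn about the tool's z in degrees. A call has 1 to 12 rows; each row shifts and turns the commanded pose from where the row before left it, along the tool's axes as they then stand; what a row does not reach is not made up. A row lasts 1/12 s, in which the tool goes at most 41.7 mm and 7.16 degrees, less where a joint would pass 70% of its speed; a pose out of reach is approached as far as the arm can. A call with a gripper value outside its range is refused whole. "fingers" is the opening in per cent of the stroke, from 0 (shut) to 100 (fully open), set as the call begins (left out, the last holds). The fingers move at their own pace and stop on an object; "squeeze" is the grip in N (left out, the last holds). Time passes only in rows, so rows that do not move let the fingers close. It gives the time, the measured TCP pose, the force, the opening and the grip force at its end, in the units of the state.
- r.read_state(): the state, without advancing time (a new reading comes with each control period).
- r.camera(name): name is "side" or "top" or "wrist"; returns the picture (400x640x3 uint8, red, green, blue); there is no depth.
- r.camera_info(name): a dict with "fx", "fy", "cx", "cy" (pixels), "origin" and "attitude" of the camera in the world. Camera axes: x right, y up, looking along -z (the intrinsics and any distortion apply to the point x, -y, -z); pixel columns grow to the right and rows downward; lengths in m; the calibration is good to about 2 mm. A picture is of the moment at which its call begins: read the wrist's pose just before it. camera_info takes no time and is no camera call; for the wrist camera it gives the pose at the moment of the call.
- r.close_job(): hands the job in; it is judged then, once.
The state is a dict: "time": time; "joint_positions": joint angles; "joint_vel": joint speeds; "joint_torque": joint torques, N m; "ee_pos": TCP position; "eef_rot": TCP orientation; "ft_force": force on the tool from outside, world axes, zero at the start; "torque": the same for the moment, N m; "width": finger opening in m; "grip_force": force on a finger pad.
Only numpy, scipy, OpenCV 4.12 (cv2) and the standard library are available. Lean on these libraries where they do the work, as an engineer would, in place of code of your own. Each camera call takes 0.05 s, during which the arm holds its last target. There are 200 camera calls.

TASK

Set up the condiment station for service: its steel cover must be moved across from the well to the other end until it drops home behind the far pair of stops, and then the pepper mill must be stood upright in the uncovered well, lowered gently onto its floor. The mill starts in the cover's way, so first stand it aside without tipping it over; leave every other thing on the table and on the station's ledge where it is.

Things in the scene. Friction and masses are not known exactly. Their poses are not given: they have to be found in the camera images.
- station: Fixed aluminium condiment station, at any yaw on the table; origin on the table under it; own axes x across, y along, z up (mm here): it spans x -90 to +160, y -180 to +180, top at z = 90. The well is in the -y half, a flat solid deck in the +y half (free between x = -76 and +76), and a bottle ledge along the +x side. Two low rails (top z = 98) run along y at x = +-82, with pale end posts (22 mm).
- cover_slide (a joint): cover's travel along the station's +y, m: 0 = over the well, 0.16 = far end (hard limit). Cover: steel plate 144 x 140 mm (x by y), centre at station y = -80 mm + travel, underside z = 98 mm when down; a dark tooth each side runs on the rail. When down, the stops block the teeth: it moves (about 1 N) only within 0 to 0.010, 0.028 to 0.132, or 0.150 to 0.160 (home at the far end).
- cover_lift (a joint): how far the whole cover is lifted straight up, m: 0 = down, 0.030 = upper limit. It stays level, takes about 6 N to lift and falls by its own weight. It must be lifted more than 0.012 to pass a stop; let down on top of a stop it reads about 0.012.
- cover_grip (a point): middle of the cover's black handle bar: 90 mm long along the station's x, 16 mm wide (y), 18 mm high, on two 12 mm posts 33 mm either side of the middle. The point is 45 mm above the cover's underside (143 mm over the table when down); 32 mm free under the bar. Moves with the cover; point axes as the station's.
- well (a point): middle of the well's flat floor, at station (0, -80, 20) mm; the well is open-topped, x -64 to +64, y -150 to -10, rim at z = 90 mm. Covered at the start.
- far_stops (a point): midpoint between the far pair of stops, at their top, station (0, 58, 110) mm. Each stop is a dark steel block on a rail, 12 mm high and 10 mm long (y). The near pair is at station y = -58. The cover is home when its teeth (14 mm long, at mid-length of the cover) are beyond the far stops (larger y) and down on the rails.
- ledge (a point): middle of the bottle ledge, station (125, 0, 90) mm; 70 mm wide, 360 mm long, 12 mm kerb on its outer edge; two bottles stand on it.
- mill: dark wooden pepper mill, loose, round, 185 mm tall, 0.2 to 0.45 kg; origin at the centre of its foot, z up. Foot 58 mm diameter up to 50 mm, tapering to a straight neck of 42 mm diameter from 72 to 142 mm (grip there), head 52 mm diameter from 150 to 166 mm, small knob on top. Starts upright on the station's deck in the cover's path.
- ledge_bottle: bystander: white bottle with a narrow neck, 50 mm diameter, 165 mm tall, standing on the station's ledge; origin at foot centre
- ledge_oil: bystander: green glass oil bottle with a narrow neck, 50 mm diameter, 165 mm tall, standing on the station's ledge; origin at foot centre
- pan: bystander: lidded steel pan 122 x 112 mm, 78 mm tall, on the table; origin at centre of underside
- pot: bystander: open steel pot 104 mm diameter, 100 mm tall, on the table; origin at foot centre
- squeeze: bystander: clear bottle with a narrow neck, 58 mm diameter, 190 mm tall, on the table; origin at foot centre
- salt_jar: bystander: glass jar 72 mm diameter, 100 mm tall, on the table; origin at foot centre
- dish: bystander: white bowl 120 mm diameter, 45 mm tall, on the table; origin at foot centre
There are look-alikes about, which are no part of the job. Leave any pink look-alike of the mill alone.

How it is judged:
On the way:
1. the cover is at the far end, dropped home behind the far stops (value of joint cover_slide above 0.147 m and value of joint cover_lift below 0.005 m), for 0.2 s.
At the end, for the whole second after the job is handed in: The cover is at the far end (travel over 147 mm) and down (lift under 5 mm); the mill stands still and upright (within 0.12 rad) on the floor of the well (foot within 6 mm of the floor), let go (all of step 1 and x of mill in the frame of station between -0.064 and 0.064 m and y of mill in the frame of station between -0.15 and -0.01 m and z of mill in the frame of station below 0.026 m and angle between mill's own z axis and vertical below 0.12 rad and linear speed of mill below 0.02 m/s); the robot touches nothing.
It fails at once if the mill is tipped (over 0.6 rad) (angle between mill's own z axis and vertical above 0.6 rad).
It fails at once if the mill is dropped or flung into the well (faster than 0.45 m/s inside it) (x of mill in the frame of station between -0.064 and 0.064 m and y of mill in the frame of station between -0.15 and -0.01 m and z of mill in the frame of station below 0.085 m and linear speed of mill above 0.45 m/s).
It fails at once if another thing on the table or ledge is shifted by more than 40 mm or tipped (distance of any of ledge_bottle, ledge_oil, pan, pot, squeeze, salt_jar, dish from where it was at the start of the episode above 0.04 m or angle between any of ledge_bottle, ledge_oil, pan, pot, squeeze, salt_jar, dish's own z axis and vertical above 0.5 rad).
It also fails if it takes over 72 s, if anything falls off the work surface, if the arm or the gripper's body presses on something with over 40 N, if the wrist force passes 120 N, or if a joint passes its speed limit or range.

## Working session

There is one attempt and no reset: what is moved stays moved. The work goes in short steps, Python scripts to look and compute and a tool call to move; the robot and the scene stay as the last step left them, time stands still between calls to the robot, and variables do not carry over. Pictures are saved under pics/ and viewed, at most 13 in all, crops included, and the job is handed in when it is done.

Besides the shell and the picture viewer there is one more tool, called after "Request:" by a JSON object that holds its "api" and its "payload", one argument or row to a line. arm_command: Moves the arm, as the interface text tells. Its arguments: {"type":"object","properties":{"moves":{"type":"array"},"fingers":{"type":"number"},"squeeze":{"type":"number"}},"required":["moves"]}

```bash
mkdir -p pics; python3 - <<'E'
from bench import r
import cv2
for n in("top","side"):
    cv2.imwrite(f"pics/{n}0.png",r.camera(n)[:,:,::-1])
    print(n,r.camera_info(n))
s=r.read_state();print(s["time"],s["ee_pos"],s["eef_rot"],s["width"])
E
```

```text
top {'fx': 518.2282266940136, 'fy': 518.2282266940136, 'cx': 313.755101903785, 'cy': 194.59929267940427, 'origin': array([0.39051344, 0.00632343, 1.90974579]), 'attitude': array([-0.02344498,  0.02103402,  0.71686521, -0.69649994])}
side {'fx': 502.31840052851527, 'fy': 502.31840052851527, 'cx': 313.05781746789364, 'cy': 202.50497944114608, 'origin': array([0.23057804, 1.06917316, 1.32987081]), 'attitude': array([-0.04463816,  0.35559114,  0.92477356, -0.12789152])}
0.1 [0.22750535 0.58175478 0.22183698] [ 1.85304513e-01  9.82680942e-01 -6.28531054e-04 -9.61050195e-05] 0.08737290977233374
```

View pics/top0.png

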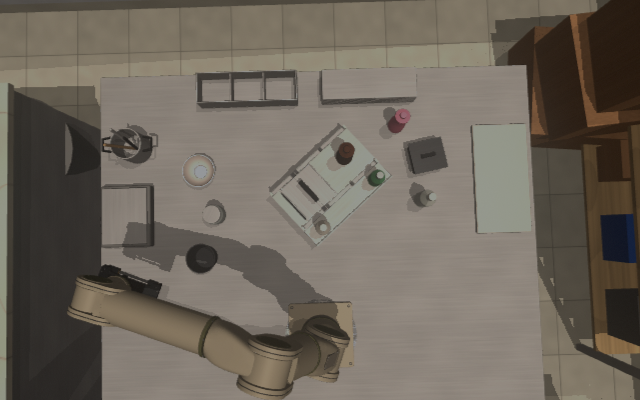

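View pics/side0.png

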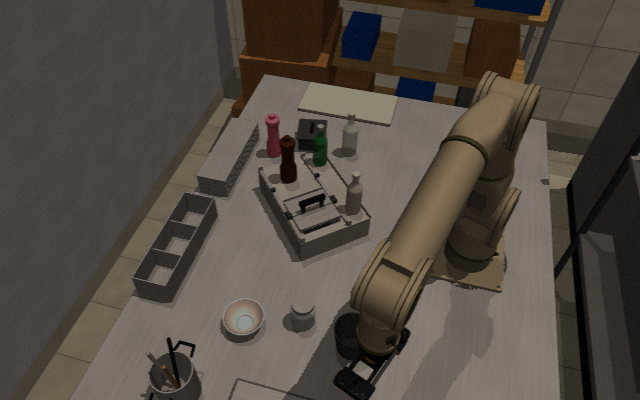

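```bash
python3 - <<'E'
import cv2,numpy as np
for n,(x,y) in dict(top=(262,118),side=(250,125)).items():
    c=cv2.imread(f"pics/{n}0.png")[y:y+132,x:x+132 if n=="top" else x+132]
    c=cv2.resize(c,None,fx=4.5,fy=4.5,interpolation=cv2.INTER_CUBIC)
    c=np.clip(c.astype(float)*1.6,0,255).astype(np.uint8)
    for k in range(0,132,20):
        cv2.putText(c,str(x+k),(int(k*4.5),10),0,.35,(0,0,255));cv2.putText(c,str(y+k),(0,int(k*4.5)+4),0,.35,(0,0,255))
    cv2.imwrite(f"pics/{n}c.png",c)
E
```

```text
(no output)
```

View pics/topc.png

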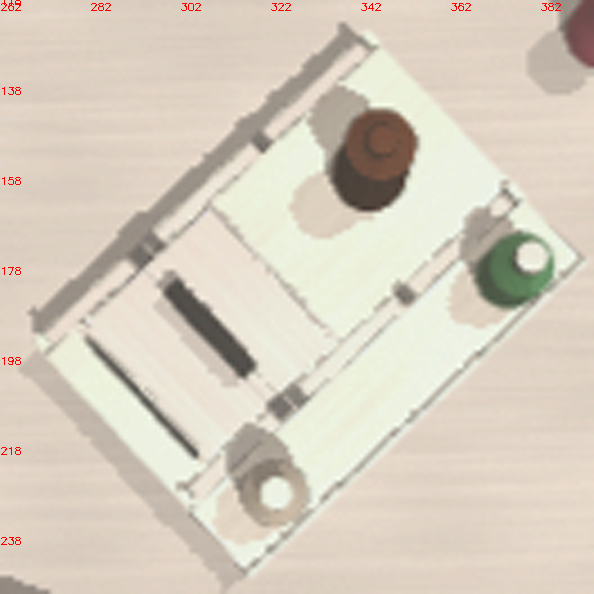

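View pics/sidec.png

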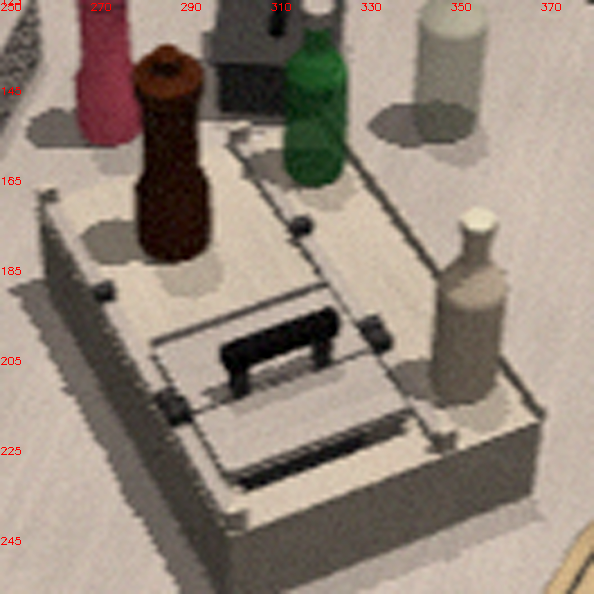

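```bash
cat >h.py <<'E'
import numpy as np
from scipy.spatial.transform import Rotation as R
from scipy.optimize import least_squares
from bench import r
def proj(i,P):
    c=(np.atleast_2d(P)-i["origin"])@R.from_quat(i["attitude"]).as_matrix()
    return np.c_[i["cx"]-i["fx"]*c[:,0]/c[:,2], i["cy"]+i["fy"]*c[:,1]/c[:,2]]
def S(p,P):  # station->world
    P=np.atleast_2d(P)/1000.; c,s=np.cos(p[2]),np.sin(p[2])
    return np.c_[p[0]+c*P[:,0]-s*P[:,1],p[1]+s*P[:,0]+c*P[:,1],P[:,2]]
E
python3 - <<'E'
from h import *
T=r.camera_info("top");D=r.camera_info("side")
ft=lambda a:np.array(a)/4.5+[262,118]; fs=lambda a:np.array(a)/4.5+[250,125]
t=[(-82,58,110,263,143),(82,58,110,404,292),(160,-180,100,247,573),(160,180,100,583,260),(-90,180,90,380,38),(-90,-180,90,45,355)]
d=[(-82,58,104,103,292),(82,58,104,301,226),(160,-180,102,543,412),(-90,-180,90,232,535),(160,-180,0,530,494)]
t=np.array(t,float);d=np.array(d,float)
f=lambda p:np.r_[proj(T,S(p,t[:,:3]))-ft(t[:,3:]),proj(D,S(p,d[:,:3]))-fs(d[:,3:])].ravel()
q=least_squares(f,[.55,0,-2.3],loss="soft_l1");p=q.x
print(p,np.degrees(p[2]));print(f(p).reshape(-1,2).round(1))
np.save("p.npy",p)
# mill
g=lambda m:np.r_[proj(T,[m[0],m[1],.09+.166])-ft([(381,146)]),proj(D,[m[0],m[1],.09+.158])-fs([(168,73)]),proj(D,[m[0],m[1],.09+.025])-fs([(173,218)])].ravel()
m=least_squares(g,p[:2]);print("mill",m.x,m.fun.round(1))
# handle top ends -> world centre
g=lambda m:np.r_[proj(T,[m[0],m[1],.150])-ft([(209,328)]),proj(D,[m[0],m[1],.143])-fs([(280,340)])].ravel()
h=least_squares(g,p[:2]);print("handle",h.x,h.fun.round(1))
for w in(m.x,h.x):
    e=w-p[:2];c,s=np.cos(p[2]),np.sin(p[2]);print("in station",c*e[0]+s*e[1],-s*e[0]+c*e[1])
E
```

```text
[ 0.56177781 -0.02635919 -2.42037533] -138.6772913227097
[[-0.4 -0.4]
 [ 0.4  0.7]
 [ 0.6  1.4]
 [ 1.   0.6]
 [-2.8 -1.1]
 [-3.  -2.5]
 [ 0.1 -0.2]
 [-0.  -0.3]
 [ 0.4 -1.3]
 [-0.9  0.2]
 [ 0.5  0.2]]
mill [ 0.63359086 -0.09977614] [ 0.1  0.1 -0.1  1.6 -0.  -1.4]
handle [0.51356412 0.02884799] [-0.1  0.3 -0.2 -0.3]
in station -0.005454619492065729 0.10255442032813161
in station -0.0002446690723301864 -0.07329620366951309
```

Request:
{"api": "arm_command", "payload": {
  "moves": [0,0,-2,7,0,0,-2,7,0,0,-2,7,0,0,-2,7,0,0,-2,7,0,0,-2,7,0,0,-2,7,0,0,-2,7,0,0,-2,7,0,0,-2,7,0,0,-2,7,0,0,0,7],
  "fingers": 100,
  "squeeze": 25
}}

```text
time: 1.1
ee_pos: [0.2277, 0.5825, 0.4463]
eef_rot: [0.797, 0.604, 0.002, -0.001]
ft_force: [-0.3, 0.5, 0.2]
width: 0.0871
grip_force: 0.0
```

Request:
{"api": "arm_command", "payload": {
  "moves": [0,0,0,7,0,0,0,7,0,0,0,7,0,0,0,6.2,0,0,0,6,0,0,0,0]
}}

```text
time: 1.6
ee_pos: [0.2276, 0.582, 0.4421]
eef_rot: [0.936, 0.351, -0.0, 0.0]
ft_force: [0.2, 0.3, 0.5]
width: 0.0867
grip_force: 0.0
```

```bash
cat >>h.py <<'E'
def go(x,y,z=None,yaw=None):
    "needed shift in tool axes (cm, deg) from the measured TCP; yaw = wanted tool y direction"
    s=r.read_state();M=R.from_quat(s["eef_rot"]).as_matrix()
    d=np.array([x,y,s["ee_pos"][2] if z is None else z])-s["ee_pos"]
    a=np.arctan2(M[1,1],M[0,1])
    print("t",s["time"],"pos",s["ee_pos"].round(4),"shift cm",(M.T@d*100).round(2),"tool-y yaw",np.degrees(a).round(2),"z",M[:,2].round(3),"F",s["ft_force"].round(1),"w",s["width"],"g",s["grip_force"],"turn",(None if yaw is None else np.degrees(a-yaw).round(2)))
E
python3 - <<'E'
from h import *
p=np.load("p.npy");go(.634,-.1,.42,p[2]+np.pi/2)
E
```

```text
t 1.6 pos [0.2276 0.582  0.4421] shift cm [-14.29  78.1    2.26] tool-y yaw -48.84 z [-0.    -0.001 -1.   ] F [0.2 0.3 0.5] w 0.08671829453770075 g 0.0 turn -0.17
```

Request:
{"api": "arm_command", "payload": {
  "moves": [-0.6,3.2,0,0,-0.6,3.5,0,0,-0.7,3.7,0,0,-0.7,3.7,0,0,-0.7,3.7,0,0,-0.7,3.7,0,0,-0.7,3.7,0,0,-0.7,3.7,0,0,-0.7,3.7,0,0,-0.7,3.7,0,0,-0.7,3.7,0,0,-0.7,3.7,0,0]
}}

```text
time: 2.6
ee_pos: [0.4559, 0.1983, 0.4426]
eef_rot: [0.935, 0.356, 0.0, -0.0]
ft_force: [0.9, -0.4, -0.3]
width: 0.0869
grip_force: 0.0
```

Request:
{"api": "arm_command", "payload": {
  "moves": [-0.7,3.7,0,0,-0.7,3.7,0,0,-0.7,3.7,0,0,-0.7,3.7,0,0,-0.7,3.7,0,0,-0.7,3.7,0,0,-0.7,3.2,0,0,-0.7,2.2,0,0,0,0,0,0,0,0,0,0]
}}

```text
time: 3.43
ee_pos: [0.5962, -0.0453, 0.4419]
eef_rot: [0.935, 0.354, -0.001, 0.0]
ft_force: [-0.7, 0.1, -0.1]
width: 0.0869
grip_force: 0.0
```

```bash
python3 - <<'E'
from h import *
import cv2
p=np.load("p.npy");go(.634,-.1,.42,p[2]+np.pi/2)
i=r.camera_info("wrist");cv2.imwrite("pics/w1.png",r.camera("wrist")[:,:,::-1])
print(i)
import pickle;pickle.dump(i,open("w1.pkl","wb"))
E
```

```text
t 3.4333 pos [ 0.5962 -0.0453  0.4419] shift cm [-0.78  6.61  2.19] tool-y yaw -48.56 z [-0.001 -0.001 -1.   ] F [-0.7  0.1 -0.1] w 0.08694842768401544 g 0.0 turn 0.12
{'fx': 303.1948370298577, 'fy': 303.1948370298577, 'cx': 322.68260811609616, 'cy': 202.12886154185708, 'origin': array([0.65678524, 0.00800824, 0.60343299]), 'attitude': array([-0.13379418,  0.06043999, -0.40707789,  0.90151745])}
```

View pics/w1.png

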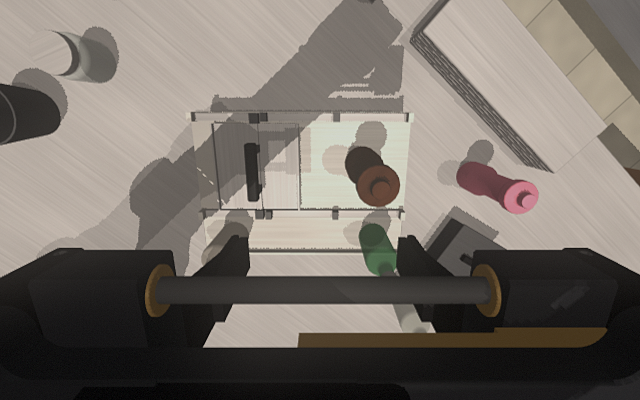

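```bash
python3 - <<'E'
from h import *
import pickle
i=pickle.load(open("w1.pkl","rb"));p=np.load("p.npy")
pts=[(-82,58,110),(82,58,110)];u=np.array([(335,117),(336,213)])
print(proj(i,S(p,pts)).round(1))
print(proj(i,S(p,[(0,-73,152),(-82,-73,104),(82,-73,104),(-82,-58,110),(82,-58,110),(-5.5,102.5,256),(-5.5,102.5,275)])).round(1))
def back(px,z):
    w=least_squares(lambda m:(proj(i,[m[0],m[1],z])-px).ravel(),p[:2]).x;e=w-p[:2];c,s=np.cos(p[2]),np.sin(p[2])
    return w.round(4),np.array([c*e[0]+s*e[1],-s*e[0]+c*e[1]]).round(4)
print("mill",back((378,186),.256),back((381,187),.275));print("handle",back((252,172),.152));print("stops",back((335,117),.11),back((336,213),.11))
T=r.camera_info("top");print(proj(T,[.429,.217,0]),proj(i,[.429,.217,0]))
E
```

```text
[[336.1 118.1]
 [334.8 216.7]]
[[250.  174.9]
 [253.5 117.9]
 [259.6 215.5]
 [262.2 118. ]
 [267.6 216.6]
 [378.1 188.5]
 [381.1 192.7]]
mill (array([ 0.6357, -0.0975]), array([-0.0085,  0.1022])) (array([ 0.6382, -0.095 ]), array([-0.0121,  0.102 ]))
handle (array([0.5191, 0.029 ]), array([-0.0044, -0.0697]))
stops (array([ 0.6618, -0.0133]), array([-0.0837,  0.0562])) (array([ 0.5449, -0.1211]), array([0.0752, 0.06  ]))
[[258.52150709 218.39572891]] [[163.89814301 127.73955723]]
```

```bash
python3 - <<'E'
from h import *
p=np.load("p.npy");go(.6355,-.098,.229,p[2]+np.pi/2)
E
```

```text
t 3.4833 pos [ 0.5961 -0.0438  0.4422] shift cm [-0.64  6.69 21.31] tool-y yaw -48.46 z [-0.001  0.    -1.   ] F [0.4 1.3 0.3] w 0.08670069342054747 g 0.0 turn 0.22
```

Request:
{"api": "arm_command", "payload": {
  "moves": [-0.3,3.3,0,0,-0.3,3.3,0,0,0,0,3,0,0,0,3,0,0,0,3,0,0,0,3,0,0,0,2,0,0,0,0,0,0,0,0,0]
}}

```text
time: 4.23
ee_pos: [0.635, -0.0952, 0.3026]
eef_rot: [0.935, 0.355, -0.0, -0.001]
ft_force: [0.5, -0.7, 0.3]
width: 0.0869
grip_force: 0.0
```

```bash
python3 - <<'E'
from h import *
import cv2
p=np.load("p.npy");go(.6355,-.098,.229,p[2]+np.pi/2)
cv2.imwrite("pics/w2.png",r.camera("wrist")[:,:,::-1])
E
```

```text
t 4.2333 pos [ 0.635  -0.0952  0.3026] shift cm [-0.15  0.25  7.36] tool-y yaw -48.36 z [-0.001  0.001 -1.   ] F [ 0.5 -0.7  0.3] w 0.08688230824150478 g 0.0 turn 0.32
```

View pics/w2.png

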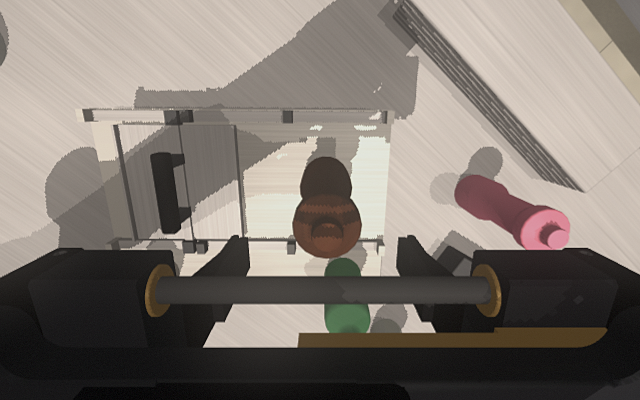

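Request:
{"api": "arm_command", "payload": {
  "moves": [-0.1,0.1,2.5,0,0,0,2.5,0,0,0,1.5,0,0,0,0.8,0,0,0,0,0]
}}

```text
time: 4.7
ee_pos: [0.6353, -0.0981, 0.2296]
eef_rot: [0.935, 0.354, -0.0, -0.0]
ft_force: [0.1, 0.0, -0.0]
width: 0.087
grip_force: 0.0
```

Request:
{"api": "arm_command", "payload": {
  "moves": [0,0,0,0,0,0,0,0,0,0,0,0,0,0,0,0,0,0,0,0,0,0,0,0,0,0,0,0,0,0,0,0],
  "fingers": 0,
  "squeeze": 25
}}

```text
time: 5.37
ee_pos: [0.6353, -0.0986, 0.2297]
eef_rot: [0.935, 0.354, 0.0, 0.0]
ft_force: [0.0, 0.0, 1.4]
width: 0.0508
grip_force: 25.0
```

Request:
{"api": "arm_command", "payload": {
  "moves": [0,0,-0.5,0,0,0,-1,0,0,0,-1.5,0,0,0,-1.5,0,0,0,-1.5,0,0,0,-1.5,0,0,0,-1.0,0,0,0,-0.5,0,0,0,0,0,0,0,0,0]
}}

```text
time: 6.2
ee_pos: [0.635, -0.0986, 0.3191]
eef_rot: [0.935, 0.354, -0.0, -0.0]
ft_force: [-0.6, -0.7, -3.7]
width: 0.051
grip_force: 25.0
```

```bash
python3 - <<'E'
from h import *
import cv2
p=np.load("p.npy");go(.429,.217,.14,p[2]+np.pi/2)
a=cv2.resize(r.camera("side")[90:260,230:400,::-1],None,fx=3,fy=3)
b=cv2.resize(r.camera("wrist")[100:350,180:,::-1][:,:280],(510,510)) if 0 else None
cv2.imwrite("pics/s3.png",a)
E
```

```text
t 6.2 pos [ 0.635  -0.0986  0.3191] shift cm [  5.44 -37.29  17.92] tool-y yaw -48.56 z [-0.001  0.    -1.   ] F [-0.6 -0.7 -3.7] w 0.05095706358318885 g 25.030343117689995 turn 0.11
```

View pics/s3.png

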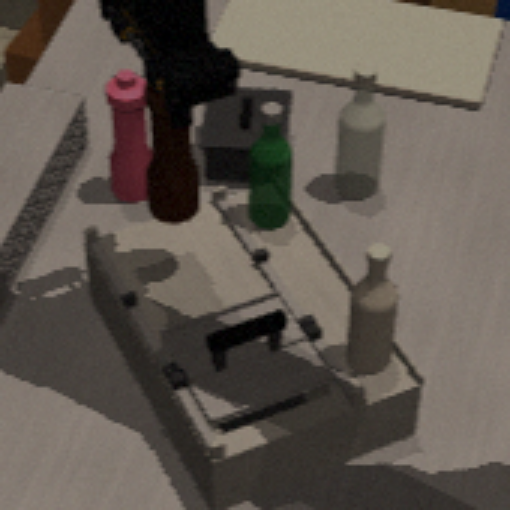

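Request:
{"api": "arm_command", "payload": {
  "moves": [0.2,-1,-1,0,0.4,-2,-1,0,0.5,-3,0,0,0.5,-3.5,0,0,0.5,-3.5,0,0,0.5,-3.5,0,0,0.5,-3.5,0,0,0.5,-3.5,0,0,0.5,-3.5,0,0,0.5,-3.5,0,0,0.5,-3.5,0,0,0.3,-2,0,0]
}}

```text
time: 7.25
ee_pos: [0.4342, 0.2107, 0.3398]
eef_rot: [0.934, 0.356, -0.0, -0.001]
ft_force: [-0.3, 0.3, -2.4]
width: 0.0507
grip_force: 25.0
```

Request:
{"api": "arm_command", "payload": {
  "moves": [0,-0.8,0,0,0,-0.3,1,0,0,0,2,0,0,0,3,0,0,0,3,0,0,0,3,0,0,0,3,0,0,0,2,0,0,0,1,0,0,0,0,0,0,0,0,0]
}}

```text
time: 8.17
ee_pos: [0.4306, 0.2146, 0.16]
eef_rot: [0.936, 0.353, 0.0, 0.0]
ft_force: [0.5, 0.1, -2.6]
width: 0.0508
grip_force: 25.0
```

Request:
{"api": "arm_command", "payload": {
  "moves": [0,0,0.6,0,0,0,0.6,0,0,0,0.4,0,0,0,0.3,0,0,0,0,0,0,0,0,0]
}}

```text
time: 8.67
ee_pos: [0.4301, 0.2152, 0.1405]
eef_rot: [0.935, 0.354, -0.0, 0.0]
ft_force: [-0.3, 0.5, -2.2]
width: 0.0507
grip_force: 25.0
```

Request:
{"api": "arm_command", "payload": {
  "moves": [0,0,0.1,0,0,0,0,0,0,0,0,0]
}}

```text
time: 8.92
ee_pos: [0.4302, 0.2154, 0.1397]
eef_rot: [0.935, 0.354, 0.0, -0.0]
ft_force: [0.4, 0.3, -2.5]
width: 0.0507
grip_force: 25.0
```

Request:
{"api": "arm_command", "payload": {
  "moves": [0,0,0.1,0,0,0,0,0,0,0,0.1,0,0,0,0,0]
}}

```text
time: 9.25
ee_pos: [0.4316, 0.2163, 0.1397]
eef_rot: [0.935, 0.354, 0.002, -0.001]
ft_force: [-2.3, -1.2, 14.7]
width: 0.0509
grip_force: 24.8
```

Contact; release and retreat upward.

Request:
{"api": "arm_command", "payload": {
  "moves": [0,0,-0.1,0,0,0,0,0,0,0,0,0,0,0,0,0,0,0,0,0,0,0,0,0,0,0,0,0],
  "fingers": 100
}}

```text
time: 9.83
ee_pos: [0.4301, 0.2152, 0.1384]
eef_rot: [0.935, 0.354, -0.0, 0.0]
ft_force: [-0.6, -0.0, 0.0]
width: 0.085
grip_force: 0.0
```

Request:
{"api": "arm_command", "payload": {
  "moves": [0,0,-1,0,0,0,-2,0,0,0,-3,0,0,0,-3,0,0,0,-3,0,0,0,-3,0,0,0,-1,0,0,0,0,0]
}}

```text
time: 10.5
ee_pos: [0.4312, 0.2158, 0.3019]
eef_rot: [0.935, 0.354, 0.002, -0.001]
ft_force: [0.6, -0.2, -0.6]
width: 0.0869
grip_force: 0.0
```

```bash
python3 - <<'E'
from h import *
p=np.load("p.npy")
for x,y in((-2,-71.5),(-4,-80)): 
    w=S(p,[(x,y,143)])[0];print(w);go(w[0],w[1],.143-.019,p[2]+np.pi/2)
E
```

```text
[0.51606841 0.02865808 0.143     ]
t 10.5 pos [0.4312 0.2158 0.3019] shift cm [-6.11 19.65 17.75] tool-y yaw -48.57 z [ 0.004  0.004 -1.   ] F [ 0.6 -0.2 -0.6] w 0.08685239067791058 g 0.0 turn 0.11
[0.51195787 0.0363622  0.143     ]
t 10.5 pos [0.4312 0.2158 0.3019] shift cm [-5.91 18.8  17.76] tool-y yaw -48.57 z [ 0.004  0.004 -1.   ] F [ 0.6 -0.2 -0.6] w 0.08685239067791058 g 0.0 turn 0.11
```

Request:
{"api": "arm_command", "payload": {
  "moves": [-1,2.6,0,0,-1,3.2,0,0,-1,3.2,0,0,-1.1,3.2,0,0,-1,3.2,0,0,-1,2.8,0,0,0,1.4,0,0,0,0,3,0,0,0,4,0,0,0,3,0,0,0,0,0,0,0,0,0]
}}

```text
time: 11.5
ee_pos: [0.513, 0.0277, 0.1978]
eef_rot: [0.935, 0.354, -0.002, 0.0]
ft_force: [0.3, -0.1, 0.9]
width: 0.0871
grip_force: 0.0
```

```bash
python3 - <<'E'
from h import *
import cv2
p=np.load("p.npy")
w=S(p,[(-2,-71.5,143)])[0];go(w[0],w[1],.143-.019,p[2]+np.pi/2)
cv2.imwrite("pics/w4.png",np.hstack([cv2.resize(r.camera("wrist")[:,:,::-1],(512,320)),cv2.resize(r.camera("top")[130:270,190:310,::-1],(274,320))]))
E
```

```text
t 11.5 pos [0.513  0.0277 0.1978] shift cm [0.32 0.13 7.38] tool-y yaw -48.58 z [-0.003 -0.001 -1.   ] F [ 0.3 -0.1  0.9] w 0.08705324682543482 g 0.0 turn 0.1
```

View pics/w4.png

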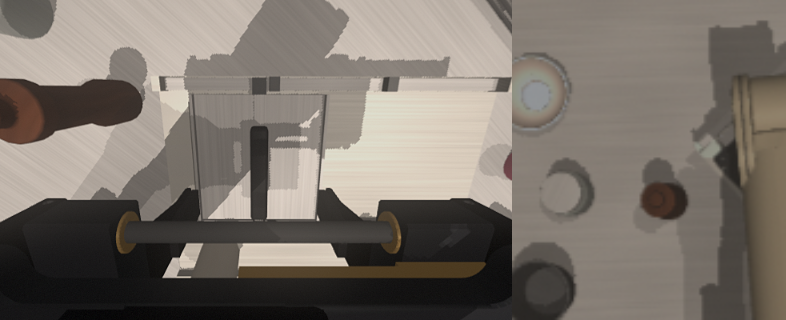

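Request:
{"api": "arm_command", "payload": {
  "moves": [0.3,0.1,2,0,0,0,2.5,0,0,0,1.8,0,0,0,0.9,0,0,0,0,0]
}}

```text
time: 12.02
ee_pos: [0.517, 0.0294, 0.1264]
eef_rot: [0.935, 0.354, -0.0, -0.0]
ft_force: [0.0, 0.0, -0.5]
width: 0.0872
grip_force: 0.0
```

Request:
{"api": "arm_command", "payload": {
  "moves": [0,0,0,0,0,0,0,0,0,0,0,0,0,0,0,0,0,0,0,0,0,0,0,0,0,0,0,0,0,0,0,0,0,0,0,0,0,0,0,0],
  "fingers": 0,
  "squeeze": 40
}}

```text
time: 12.85
ee_pos: [0.517, 0.0292, 0.1265]
eef_rot: [0.935, 0.354, -0.0, -0.0]
ft_force: [-0.4, 0.2, -0.9]
width: 0.0283
grip_force: 0.0
```

Request:
{"api": "arm_command", "payload": {
  "moves": [0,0,-0.5,0,0,0,-0.7,0,0,0,-0.7,0,0,0,0,0,0,0,0,0]
}}

```text
time: 13.27
ee_pos: [0.5168, 0.0289, 0.1457]
eef_rot: [0.935, 0.354, -0.0, -0.0]
ft_force: [-0.5, -2.8, -4.6]
width: 0.0155
grip_force: 40.0
```

Request:
{"api": "arm_command", "payload": {
  "moves": [0,0,0.4,0,0,0,0.3,0,0,0,0,0]
}}

```text
time: 13.52
ee_pos: [0.5166, 0.0291, 0.1376]
eef_rot: [0.935, 0.354, -0.001, 0.0]
ft_force: [-2.0, -1.5, -4.6]
width: 0.0159
grip_force: 40.0
```

Request:
{"api": "arm_command", "payload": {
  "moves": [0,0,0,0,0,0,0,0,0,0,0.4,0,0,0,0.7,0,0,0,0.2,0,0,0,0,0],
  "fingers": 60
}}

```text
time: 14.02
ee_pos: [0.5166, 0.0292, 0.1247]
eef_rot: [0.935, 0.354, -0.001, -0.0]
ft_force: [-0.0, 0.8, -0.5]
width: 0.0469
grip_force: 0.0
```

Request:
{"api": "arm_command", "payload": {
  "moves": [0,0,0,0,0,0,0,0,0,0,0,0,0,0,0,0,0,0,0,0,0,0,0,0,0,0,0,0,0,0,0,0,0,0,0,0,0,0,0,0,0,0,0,0,0,0,0,0],
  "fingers": 0
}}

```text
time: 15.02
ee_pos: [0.517, 0.0292, 0.1256]
eef_rot: [0.935, 0.354, 0.0, -0.0]
ft_force: [-0.2, -0.0, 1.5]
width: 0.0155
grip_force: 40.0
```

Request:
{"api": "arm_command", "payload": {
  "moves": [0,0,-0.5,0,0,0,-0.7,0,0,0,-0.7,0,0,0,-0.2,0,0,0,0,0,0,0,0,0]
}}

```text
time: 15.52
ee_pos: [0.5171, 0.0291, 0.1467]
eef_rot: [0.935, 0.354, 0.0, -0.0]
ft_force: [2.0, -0.4, -4.7]
width: 0.0162
grip_force: 40.0
```

Request:
{"api": "arm_command", "payload": {
  "moves": [0,0.5,0,0,0,0.8,0,0,0,0.8,0,0,0,0.8,0,0,0,0.8,0,0,0,0.3,0,0,0,0,0,0]
}}

```text
time: 16.1
ee_pos: [0.5443, -0.002, 0.1466]
eef_rot: [0.936, 0.353, 0.0, 0.001]
ft_force: [2.4, 0.6, -4.5]
width: 0.0154
grip_force: 40.0
```

```bash
python3 - <<'E'
from h import *
p=np.load("p.npy")
w=S(p,[(0,75.5,143)])[0];go(w[0],w[1],.143-.019,p[2]+np.pi/2)
print(r.read_state()["torque"])
E
```

```text
t 16.1 pos [ 0.5443 -0.002   0.1466] shift cm [-0.3  10.53  2.27] tool-y yaw -48.65 z [ 0.001 -0.001 -1.   ] F [ 2.4  0.6 -4.5] w 0.01536262832098931 g 39.9994398560375 turn 0.03
[ 0.12034425 -0.28814625 -0.03128271]
```

Request:
{"api": "arm_command", "payload": {
  "moves": [0,0.6,0,0,0,1.2,0,0,0,1.4,0,0,0,1.4,0,0,0,1.4,0,0,0,1.4,0,0,0,1.2,0,0,0,0.9,0,0,0,0.6,0,0,0,0.4,0,0,0,0,0,0,0,0,0,0]
}}

```text
time: 17.1
ee_pos: [0.6127, -0.0797, 0.1464]
eef_rot: [0.935, 0.354, -0.0, 0.0]
ft_force: [-1.0, -2.6, -5.4]
width: 0.0157
grip_force: 40.0
```

```bash
python3 - <<'E'
from h import *
p=np.load("p.npy")
w=S(p,[(0,75.5,143)])[0];go(w[0],w[1],.143-.019,p[2]+np.pi/2)
E
```

```text
t 17.1 pos [ 0.6127 -0.0797  0.1464] shift cm [-0.3   0.18  2.24] tool-y yaw -48.57 z [-0.001 -0.    -1.   ] F [-1.  -2.6 -5.4] w 0.01573734612925781 g 39.999526496976614 turn 0.1
```

Request:
{"api": "arm_command", "payload": {
  "moves": [0,0.2,0,0,0,0.2,0,0,0,0,0,0]
}}

```text
time: 17.35
ee_pos: [0.6154, -0.0828, 0.1465]
eef_rot: [0.935, 0.354, -0.0, -0.0]
ft_force: [-2.3, -1.3, -4.7]
width: 0.0157
grip_force: 40.0
```

Request:
{"api": "arm_command", "payload": {
  "moves": [0,0,0.6,0,0,0,0.6,0,0,0,0.5,0,0,0,0.3,0,0,0,0,0,0,0,0,0]
}}

```text
time: 17.85
ee_pos: [0.6154, -0.0827, 0.1262]
eef_rot: [0.935, 0.354, -0.0, -0.0]
ft_force: [-3.8, -3.0, -5.6]
width: 0.0155
grip_force: 40.0
```

Request:
{"api": "arm_command", "payload": {
  "moves": [0,0,0.1,0,0,0,0,0,0,0,0,0,0,0,0,0,0,0,0,0,0,0,0,0,0,0,0,0,0,0,0,0],
  "fingers": 100
}}

```text
time: 18.52
ee_pos: [0.6157, -0.0825, 0.1256]
eef_rot: [0.935, 0.354, 0.0, -0.0]
ft_force: [1.4, 0.2, -0.3]
width: 0.0607
grip_force: 0.0
```

Request:
{"api": "arm_command", "payload": {
  "moves": [0,0,-1.5,0,0,0,-3,0,0,0,-4,0,0,0,-4,0,0,0,-4,0,0,-1,-3,0,0,-2,0,0,0,-3,0,0,0,-3,0,0,0,-3,0,0,0,-2,0,0,0,0,0,0]
}}

```text
time: 19.52
ee_pos: [0.5212, 0.0262, 0.3208]
eef_rot: [0.934, 0.356, 0.0, -0.001]
ft_force: [-0.5, 0.7, 0.1]
width: 0.0868
grip_force: 0.0
```

```bash
python3 - <<'E'
from h import *
import cv2,pickle
i=r.camera_info("wrist");pickle.dump(i,open("w5.pkl","wb"))
p=np.load("p.npy");go(.431,.2155,.14,p[2]+np.pi/2)
im=r.camera("wrist")[:,:,::-1];cv2.imwrite("pics/w5.png",cv2.resize(im[80:270,60:460],(800,380),interpolation=cv2.INTER_CUBIC))
print(proj(i,S(p,[(0,76,152),(0,80,152),(0,-80,20),(-64,-10,90),(64,-150,90)])))
E
```

```text
t 19.5167 pos [0.5212 0.0262 0.3208] shift cm [  5.84 -20.08  18.13] tool-y yaw -48.26 z [-0.     0.003 -1.   ] F [-0.5  0.7  0.1] w 0.08684883663021079 g 0.0 turn 0.42
[[449.48676642 190.41721071]
 [453.04527744 190.44153548]
 [314.14364286 168.2680111 ]
 [368.02259925 128.38010035]
 [262.0487204  222.95345821]]
```

View pics/w5.png

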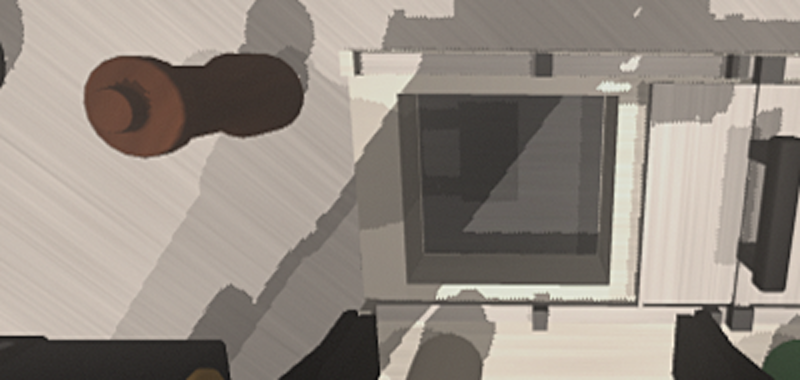

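Request:
{"api": "arm_command", "payload": {
  "moves": [0.8,-2.5,0,0,0.8,-3,0,0,0.8,-3,0,0,0.8,-3,0,0,0.9,-3,0,0,0.9,-3,0,0,0.8,-2.6,0,0,0,0,2,0,0,0,2,0,0,0,0,0,0,0,0,0]
}}

```text
time: 20.48
ee_pos: [0.4337, 0.2105, 0.2803]
eef_rot: [0.936, 0.353, -0.001, 0.0]
ft_force: [-0.8, -0.4, 0.9]
width: 0.087
grip_force: 0.0
```

```bash
python3 - <<'E'
from h import *
p=np.load("p.npy");go(.4303,.2152,.14,p[2]+np.pi/2)
E
```

```text
t 20.4833 pos [0.4337 0.2105 0.2803] shift cm [ 0.07 -0.58 14.03] tool-y yaw -48.65 z [-0.001 -0.001 -1.   ] F [-0.8 -0.4  0.9] w 0.08699148082607322 g 0.0 turn 0.02
```

Request:
{"api": "arm_command", "payload": {
  "moves": [0,-0.5,1.5,0,0,0,3,0,0,0,3,0,0,0,3,0,0,0,2,0,0,0,1.4,0,0,0,0,0,0,0,0,0]
}}

```text
time: 21.15
ee_pos: [0.431, 0.215, 0.1426]
eef_rot: [0.936, 0.353, 0.0, 0.0]
ft_force: [0.3, -0.0, -0.6]
width: 0.087
grip_force: 0.0
```

Request:
{"api": "arm_command", "payload": {
  "moves": [0,0,0,0,0,0,0,0,0,0,0,0,0,0,0,0,0,0,0,0,0,0,0,0,0,0,0,0,0,0,0,0,0,0,0,0],
  "fingers": 0,
  "squeeze": 25
}}

```text
time: 21.9
ee_pos: [0.4302, 0.2153, 0.1417]
eef_rot: [0.935, 0.354, 0.0, -0.0]
ft_force: [-0.4, 1.2, 2.5]
width: 0.0508
grip_force: 25.0
```

Request:
{"api": "arm_command", "payload": {
  "moves": [0,0,-0.5,0,0,0,-1,0,0,0,-2,0,0,0,-3,0,0,0,-3,0,0,0,-3,0,0,0,-2,0,0,0,-1.5,0,0,0,0,0,0,0,0,0]
}}

```text
time: 22.73
ee_pos: [0.4302, 0.2153, 0.3019]
eef_rot: [0.935, 0.354, 0.0, -0.0]
ft_force: [-0.6, 0.8, -4.0]
width: 0.0509
grip_force: 25.0
```

```bash
python3 - <<'E'
from h import *
p=np.load("p.npy");w=S(p,[(-2,-80,20)])[0];go(w[0],w[1],.16,p[2]+np.pi/2)
E
```

```text
t 22.7333 pos [0.4302 0.2153 0.3019] shift cm [-5.92 18.83 14.18] tool-y yaw -48.57 z [ 0.001  0.001 -1.   ] F [-0.6  0.8 -4. ] w 0.05089825763769234 g 25.03085296601057 turn 0.11
```

Request:
{"api": "arm_command", "payload": {
  "moves": [-0.3,1,0,0,-0.6,2,0,0,-0.8,2.6,0,0,-0.9,2.8,0,0,-0.9,2.8,0,0,-0.9,2.8,0,0,-0.8,2.4,0,0,-0.5,1.6,0,0,-0.2,0.8,0,0,0,0,0,0,0,0,0,0]
}}

```text
time: 23.65
ee_pos: [0.5098, 0.0356, 0.3008]
eef_rot: [0.935, 0.354, -0.001, -0.0]
ft_force: [-0.4, 0.3, -3.0]
width: 0.0511
grip_force: 25.0
```

```bash
python3 - <<'E'
from h import *
import cv2
p=np.load("p.npy");w=S(p,[(-2,-80,20)])[0];go(w[0],w[1],.162,p[2]+np.pi/2)
cv2.imwrite("pics/w6.png",np.hstack([cv2.resize(r.camera("wrist")[60:340,120:520,::-1],(457,320)),cv2.resize(r.camera("side")[90:260,230:400,::-1],(320,320))]))
E
```

```text
t 23.65 pos [0.5098 0.0356 0.3008] shift cm [ 0.03  0.1  13.88] tool-y yaw -48.57 z [-0.001 -0.    -1.   ] F [-0.4  0.3 -3. ] w 0.05108737901546166 g 25.029764712089673 turn 0.11
```

View pics/w6.png

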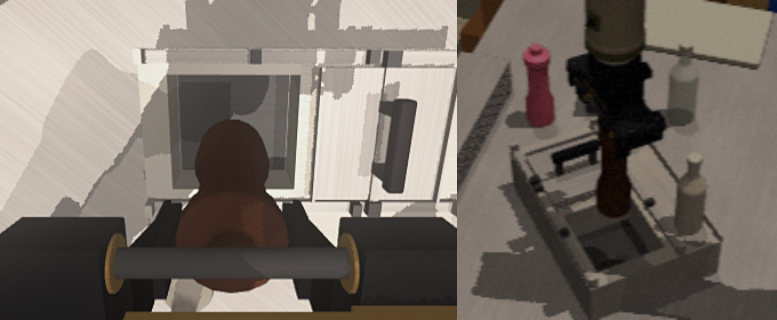

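Request:
{"api": "arm_command", "payload": {
  "moves": [0,0,1,0,0,0,1.8,0,0,0,2,0,0,0,2,0,0,0,2,0,0,0,1.5,0,0,0,1,0,0,0,0.8,0,0,0,0.6,0,0,0,0,0,0,0,0,0]
}}

```text
time: 24.67
ee_pos: [0.5105, 0.0354, 0.1748]
eef_rot: [0.935, 0.354, 0.0, 0.0]
ft_force: [0.5, -0.3, -3.9]
width: 0.0508
grip_force: 25.0
```

Request:
{"api": "arm_command", "payload": {
  "moves": [0,0,0.4,0,0,0,0.3,0,0,0,0.2,0,0,0,0.1,0,0,0,0,0,0,0,0,0]
}}

```text
time: 25.17
ee_pos: [0.5103, 0.0352, 0.1646]
eef_rot: [0.935, 0.354, 0.0, -0.0]
ft_force: [0.2, -0.4, -4.1]
width: 0.0507
grip_force: 25.0
```

Request:
{"api": "arm_command", "payload": {
  "moves": [0,0,0.1,0,0,0,0.1,0,0,0,0,0,0,0,0,0]
}}

```text
time: 25.5
ee_pos: [0.5102, 0.0353, 0.1625]
eef_rot: [0.935, 0.354, -0.0, -0.0]
ft_force: [-0.1, -0.3, -2.7]
width: 0.051
grip_force: 25.0
```

Request:
{"api": "arm_command", "payload": {
  "moves": [0,0,0.1,0,0,0,0,0,0,0,0,0]
}}

```text
time: 25.75
ee_pos: [0.5105, 0.0354, 0.1618]
eef_rot: [0.935, 0.354, 0.0, -0.0]
ft_force: [0.4, -0.1, -0.5]
width: 0.0507
grip_force: 25.0
```

Touching the floor; a hair more, then release and retreat.

Request:
{"api": "arm_command", "payload": {
  "moves": [0,0,0.1,0,0,0,0,0,0,0,0,0]
}}

```text
time: 26.0
ee_pos: [0.5111, 0.0356, 0.1617]
eef_rot: [0.935, 0.354, 0.001, -0.0]
ft_force: [-2.4, 0.3, 9.0]
width: 0.0511
grip_force: 24.9
```

Request:
{"api": "arm_command", "payload": {
  "moves": [0,0,0,0,0,0,0,0,0,0,0,0,0,0,0,0,0,0,0,0,0,0,0,0,0,0,0,0,0,0,0,0],
  "fingers": 100
}}

```text
time: 26.67
ee_pos: [0.5103, 0.0353, 0.1605]
eef_rot: [0.935, 0.354, -0.0, -0.0]
ft_force: [-0.8, -0.3, -0.5]
width: 0.0858
grip_force: 0.0
```

Request:
{"api": "arm_command", "payload": {
  "moves": [0,0,-1,0,0,0,-2,0,0,0,-3,0,0,0,-3,0,0,0,-3,0,0,0,-3,0,0,0,-1,0,0,0,0,0,0,0,0,0,0,0,0,0]
}}

```text
time: 27.5
ee_pos: [0.5098, 0.0352, 0.3196]
eef_rot: [0.935, 0.354, -0.001, -0.0]
ft_force: [-0.4, 0.0, 0.0]
width: 0.087
grip_force: 0.0
```

```bash
python3 - <<'E'
from h import *
import cv2
p=np.load("p.npy");go(.51,.0354,.162)
cv2.imwrite("pics/w7.png",np.hstack([cv2.resize(r.camera("wrist")[60:340,120:520,::-1],(457,320)),cv2.resize(r.camera("side")[90:260,230:400,::-1],(320,320))]))
E
```

```text
t 27.5 pos [0.5098 0.0352 0.3196] shift cm [5.000e-02 1.000e-02 1.576e+01] tool-y yaw -48.56 z [-0.001 -0.    -1.   ] F [-0.4  0.   0. ] w 0.08699837733960032 g 0.0 turn None
```

View pics/w7.png

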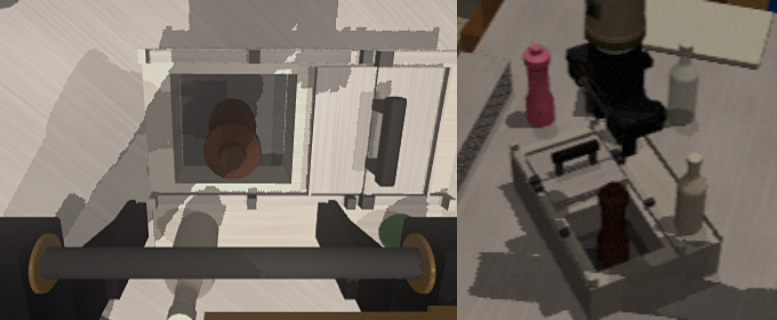

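The mill stands upright in the well, with the cover home at the far end and the gripper clear.

```bash
python3 -c "
from bench import r
print(r.close_job())"
```

```text
the job is handed in; nothing more can be done
None
```

The job is handed in at about 27.5 s: in the last pictures the cover is home behind the far stops, the mill stands upright on the well floor and the gripper is clear; the hand-in returned no verdict.

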